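# Fit the plywood crank and its collar on the model's drive

### The job

Lower the plywood crank plate onto the model's drive so that its large hole goes over the central shaft and its small hole over the drive pin, all the way down until it lies flat on the two round spacers, and let go of it. Then lower the wooden collar over the same shaft until it rests flat on the crank. Lower both gently rather than letting them drop down the shaft, and leave the glue bottle, sanding block and spring peg where they are.

Things in the scene. Friction and masses are not known exactly. Their poses are not given: they have to be found in the camera images.
- drive: Drive unit, fixed to the table, nothing turns: square wooden foot 140 x 140 mm, 14 high; toothed plywood wheel (radius 82 mm over the teeth, top 24 mm above the table); central shaft in a round spacer (diameter 38, top at 32 mm); off-centre drive pin in a spacer (diameter 26, top also at 32 mm). Origin on the table on the shaft's axis; z up; x points from shaft to pin, 56 mm away. Crank and collar lie on either side of it.
- seat (a point): Centre of the shaft spacer's top face on the shaft's axis, 32 mm above the table, where the crank's underside comes to rest. Axes as the drive's.
- shaft_top (a point): Top of the central shaft: diameter 18 mm, bevelled for its last 4 mm, top 80 mm above the table (48 mm above the spacer).
- pin_top (a point): Top of the drive pin: diameter 10 mm, bevelled for its last 3 mm, top 56 mm above the table (24 mm above its spacer, so the shaft enters first). 56 mm from the shaft.
- crank: Crank: loose plywood plate lying flat on the table, 116 mm long (x), 50 wide (y), 18 thick, about 0.09 kg, with a 24 mm wide tongue sticking out 24 mm further at its +x end. Two through holes on its centre line, 28 mm either side of the middle: large (22 mm) at -x, small (15 mm) at +x, tongue side. Origin at the middle of the 116 x 50 part, underside; z up. Good to grip across its width.
- bore (a point): Centre of the crank's large hole (diameter 22 mm) at the underside; goes over the shaft.
- eye (a point): Centre of the crank's small hole (diameter 15 mm) at the underside; goes over the drive pin.
- collar: The collar: a loose turned wooden ring standing flat on the table, outer diameter 48 mm, hole 22 mm right through, 24 mm high, about 0.04 kg. Origin at the centre of its underside; z up. On the crank the shaft stands 6 mm proud of it.
- glue: Bystander: white glue bottle, diameter 56 mm, 150 mm high, standing on the table. Origin at the centre of its underside.
- sander: Bystander: cork sanding block 100 x 60 x 33 mm lying on the table. Origin at the centre of its underside.
- peg: Bystander: wooden spring peg, about 100 x 30 mm, 22 mm high, lying on the table. Origin at the centre of its underside.
Mind the look-alikes: they are no part of the job. Leave any blue or yellow look-alike of the crank alone.

How it is judged (in metres and radians):
On the way, in this order (a step that is already met when the one before it is completed fails the run):
1. the crank lies flat on the spacers, over the shaft and the pin, and the gripper has let go of it (horizontal distance between bore and seat below 0.004 m and horizontal distance between eye and pin_top below 0.005 m and z of bore in the frame of seat below 0.003 m and angle between crank's own z axis and vertical below 0.06 rad and contact force between the fingers and crank below 0.05 N), for 0.2 s.
2. the collar is over the shaft and rests on the crank (horizontal distance between collar and seat below 0.004 m and z of collar in the frame of seat below 0.021 m and angle between collar's own z axis and vertical below 0.08 rad), for 0.2 s.
At the end, for the whole second after the job is handed in: Crank flat on the spacers (within 3 mm, tilt under 0.06 rad), its large hole within 4 mm of the shaft's axis and its small hole within 5 mm of the pin's; collar over the shaft (within 4 mm) and flat on the crank (within 3 mm, tilt under 0.08 rad); both at rest (all of step 2 and horizontal distance between bore and seat below 0.004 m and horizontal distance between eye and pin_top below 0.005 m and z of bore in the frame of seat below 0.003 m and angle between crank's own z axis and vertical below 0.06 rad and linear speed of each of crank, collar below 0.02 m/s); the robot touches nothing.
It fails at once if the crank is dropped down the shaft (faster than 0.5 m/s over it) (horizontal distance between bore and seat below 0.008 m and z of bore in the frame of seat below 0.06 m and linear speed of crank above 0.5 m/s).
It fails at once if the collar is dropped down the shaft (faster than 0.5 m/s over it) (horizontal distance between collar and seat below 0.008 m and z of collar in the frame of seat below 0.06 m and linear speed of collar above 0.5 m/s).
It fails at once if the glue bottle is moved more than 30 mm (distance of glue from where it was at the start of the episode above 0.03 m).
It fails at once if the sanding block is moved more than 30 mm (distance of sander from where it was at the start of the episode above 0.03 m).
It fails at once if the spring peg is moved more than 30 mm (distance of peg from where it was at the start of the episode above 0.03 m).
It also fails if it takes over 70 s, if anything falls off the work surface, if the arm or the gripper's body presses on something with over 40 N, if the wrist force passes 120 N, or if a joint passes its speed limit or range.

### The arm

A 7-joint arm with a two-finger parallel gripper is mounted at the origin on the work surface. World frame = base frame: x ahead of the robot, y to its left, z up, the work surface at z = 0. Lengths are in mm, angles in rad, forces in N, time in s.
With the tool pointing down it reaches from about 400 to 875 mm from the base axis. Payload 4.4 kg.
Tool frame: the origin (TCP) lies at the very end of the fingers, on their centre line; the grasp point (between the pads) lies 19 mm behind it (ctrl.grip_depth is the distance from the TCP to the grasp point, in mm); z points along the fingers, x is the direction in which the jaws open and shut, and the axes are right-handed (so a half turn about z gives the same grasp; the last joint's range is limited). The gripper opens to 85 mm and grips with 20 to 120 N. Pads are 22 mm wide; open, the fingers measure 114 mm over their backs; the gripper's body (76 mm by 85 mm) begins 54 mm behind the grasp point. The pads swing forward as they close: fully open they stand 13 mm farther back than shut.
Start: joints at [-1.325, 0.628, 0.038, 1.517, -0.027, 0.996, -0.02], TCP at [199.378, 618.681, 231.313] pointing down, gripper open.
Joint ranges: [-3.06, 3.06], [-0.37, 2.12], [-1.25, 1.32], [0.18, 2.47], [-1.1, 4.24], [0.23, 1.98], [-2.94, 2.94]. Speed limits (rad/s): [2.57, 2.57, 3.14, 3.14, 3.14, 3.14, 3.14].

### API

Orientations are given as [roll, pitch, yaw] about the fixed x, y, z axes, in that order (R = Rz(yaw) Ry(pitch) Rx(roll)).
In Python, from cell import ctrl gives the robot as it stands.
- The arm moves only by the shell command python3 -m creep 'ROWS'. ROWS is JSON, a list of rows, each an object with "hand": the opening, from 0 (shut) to 1 (fully open); "travel": the shift along the tool's x, y, z in cm, a list of three; "angular": the turn, a rotation vector about the tool's x, y, z in degrees, a list of three. In form: [{"hand": hand, "travel": [tx, ty, tz], "angular": [rx, ry, rz]}, ...]. A call has 1 to 20 rows; each row is the pose to reach, as a shift and turn from the pose measured when the call began, along the tool's axes at that moment; what a row does not reach only later rows make up. A row lasts 1/10 s, in which the tool goes at most 50 mm and 8.59 degrees, less where a joint would pass 70% of its speed; a pose out of reach is approached as far as the arm can. A call with a gripper value outside its range is refused whole. The fingers move at their own pace and stop on an object; the grip force is fixed at half the most. Time passes only in rows, so rows that repeat a pose let the fingers close. It gives the time, the measured TCP pose, the force and the opening at its end, in the units of the state.
- ctrl.read_state(): the state, without advancing time (a new reading comes with each control period).
- ctrl.get_image(name): name is "scene" or "top" or "wrist"; returns a dict with "frame" (420x560x3 uint8, red, green, blue), "fx", "fy", "cx", "cy" (pixels), "origin" and "orientation" of the camera in the world. Camera axes: x right, y down, z forward; pixel columns grow to the right and rows downward; lengths in mm; the calibration is good to about 2 mm. The wrist camera is an equidistant fisheye: a pixel r from the principal point sees the ray r / f radians off the axis. A picture is of the moment at which its call begins. There is no depth.
- ctrl.finish_job(): hands the job in, once; it reports no verdict.
Trained networks look in the newest picture that a camera, given by its name, has taken for a name from the list of things; names that differ only in an ending like _2 or _b are one class to them, and where a whole thing is asked for, a point or a joint stands for the part that bears it (a point fixed in the world has none). Each returns a list of dicts, best first, with "confidence" (0 to 1); they miss things now and then, are a little off and sometimes report something else, mostly with a low value. They report only what shows in the picture. A call takes as long as a camera call. They do not tell look-alikes from the thing itself.
- ctrl.regions_of(camera, thing): "region" (420x560 bool, what is visible of it).
- ctrl.spot_point(camera, thing): "at" ([x, y, z] in mm, in world coordinates, good to about 4 mm: a listed point, or the origin of a listed thing).
The state is a dict: "clock": time; "qpos": joint angles; "qd": joint speeds; "tau": joint torques, N m; "eef_pos": TCP position; "tool_rot": TCP orientation; "force": force on the tool from outside, world axes, zero at the start; "torque": the same for the moment, N m; "width": finger opening in mm.
Only numpy, scipy, OpenCV 4.12 (cv2) and the standard library are available. Lean on these libraries where they do the work, as an engineer would, in place of code of your own. Each camera call takes 0.05 s, during which the arm holds its last target. There are 200 camera calls.

## Working session

There is one attempt and no reset: what is moved stays moved. The work goes in short steps, Python scripts to look and compute and a shell command to move; the robot and the scene stay as the last step left them, time stands still between calls to the robot, and variables do not carry over. Pictures are saved under pics/ and viewed, about 8 in all and at most 12, crops included, and the job is handed in when it is done.

```bash
ls; mkdir -p pics; cat > h.py <<'E'
import numpy as np, cv2
from cell import ctrl
from scipy.spatial.transform import Rotation as R
def save(im,name,box=None,s=1):
    f=im["frame"][:,:,::-1]
    if box: f=f[box[1]:box[3],box[0]:box[2]]
    if s!=1: f=cv2.resize(f,None,fx=s,fy=s,interpolation=cv2.INTER_CUBIC)
    cv2.imwrite("pics/"+name,f)
def Rc(im):
    o=np.array(im["orientation"],float)
    return o if o.shape==(3,3) else R.from_euler('xyz',o).as_matrix()
def px2w(im,u,v,z,fish=False):
    x=(u-im["cx"])/im["fx"]; y=(v-im["cy"])/im["fy"]
    if fish:
        r=np.hypot(x,y); d=np.array([x/r*np.sin(r),y/r*np.sin(r),np.cos(r)]) if r>1e-9 else np.array([0,0,1.])
    else: d=np.array([x,y,1.])
    d=Rc(im)@d; o=np.array(im["origin"],float)
    return o+d*(z-o[2])/d[2]
E
python3 - <<'E'
from h import *
print(ctrl.read_state())
for n in ("top","scene"):
    im=ctrl.get_image(n); save(im,n+"0.png"); print(n,{k:v for k,v in im.items() if k!="frame"})
for c in ("top","scene"):
    for t in ("seat","shaft_top","pin_top","crank","bore","eye","collar","glue","sander","peg"):
        print(c,t,[(np.round(d["at"],0).tolist(),round(d["confidence"],2)) for d in ctrl.spot_point(c,t)][:4])
E
```

```text
pics
{'clock': 0.0, 'qpos': array([-1.32482269,  0.62934237,  0.03844741,  1.51839105, -0.02700051,
        0.99630793, -0.01999215]), 'qd': array([ 0.00014997, -0.00062549,  0.00155155, -0.00117284,  0.00022282,
       -0.00155972, -0.00165282]), 'tau': array([ 2.51039637e-06, -5.63406122e+01,  1.22614246e+00, -1.93452662e+01,
        1.09440248e-02,  1.04180185e-02, -3.96214219e-06]), 'eef_pos': array([199.16505575, 618.0616737 , 230.3842634 ]), 'tool_rot': array([3.14156400e+00, 1.93031782e-03, 1.25902529e+00]), 'force': array([-0.81304732,  0.02109847, -0.13569742]), 'torque': array([0.00629223, 0.04299871, 0.00150955]), 'width': 85.29384077326236}
top {'fx': 544.6527390168625, 'fy': 544.6527390168625, 'cx': 276.7974722297471, 'cy': 210.7623966612514, 'origin': array([ 429.75650626,  124.9577263 , 1645.05166392]), 'orientation': array([-3.06892639, -0.00506819, -1.58518884])}
scene {'fx': 458.16257295829314, 'fy': 458.16257295829314, 'cx': 275.24419216823253, 'cy': 205.95777810478432, 'origin': array([ 945.94058372, -262.53716258, 1061.26904718]), 'orientation': array([-2.6371929
[... 496 characters left out ...]
collar [([489.0, -263.0, 1.0], 0.75)]
top glue [([422.0, 503.0, -0.0], 0.57)]
top sander [([724.0, 189.0, 1.0], 0.93)]
top peg [([748.0, -45.0, -2.0], 0.72)]
scene seat [([472.0, 30.0, 30.0], 0.9)]
scene shaft_top [([472.0, 30.0, 81.0], 0.58)]
scene pin_top [([515.0, 64.0, 52.0], 0.91)]
scene crank [([307.0, 340.0, 6.0], 0.95)]
scene bore [([542.0, 411.0, -3.0], 0.93), ([278.0, 346.0, -1.0], 0.93), ([458.0, 278.0, -1.0], 0.71)]
scene eye [([595.0, 428.0, 1.0], 0.83), ([514.0, 270.0, -2.0], 0.76), ([332.0, 330.0, 4.0], 0.66)]
scene collar [([491.0, -265.0, -5.0], 0.55)]
scene glue [([423.0, 501.0, 3.0], 0.81)]
scene sander [([728.0, 187.0, 2.0], 0.89)]
scene peg [([752.0, -46.0, -4.0], 0.79)]
```

View pics/top0.png

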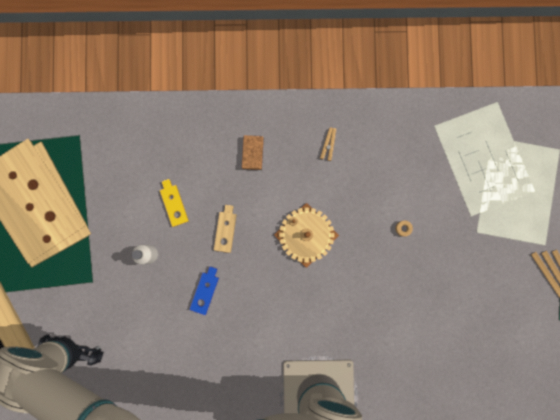

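View pics/scene0.png

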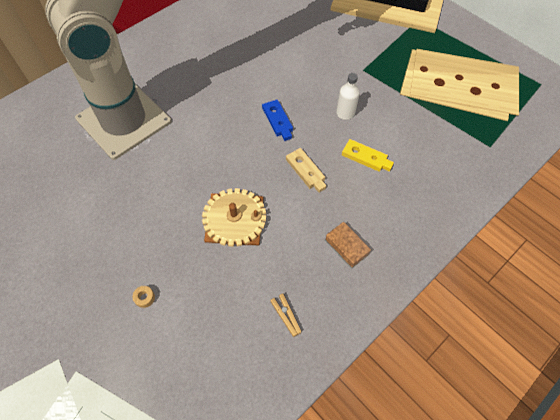

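Top view candidates: yellow (174,203), plain wood (226,229) and blue (205,291). The plain one is the plywood crank, since the coloured ones are look-alikes. I'll confirm that in a crop, with the drive beside it at (307,235). The collar is at (404,229).

```bash
python3 - <<'E'
from h import *
im=ctrl.get_image("top"); save(im,"crop1.png",(150,170,350,310),4)
for t in ("crank","collar","drive"):
    for c in ctrl.regions_of("top",t):
        m=c["region"].astype(np.uint8); 
        if not m.sum(): continue
        ys,xs=np.nonzero(m); ct=max(cv2.findContours(m,0,2)[0],key=len)
        rgb=im["frame"][m>0].mean(0).round()
        z=18 if t=="crank" else 24
        P=np.array([px2w(im,u,v,z)[:2] for u,v in cv2.boxPoints(cv2.minAreaRect(ct))])
        print(t,round(c["confidence"],2),xs.mean().round(1),ys.mean().round(1),rgb,px2w(im,xs.mean(),ys.mean(),z).round(1),P.round(1).tolist())
E
```

```text
crank 0.76 204.6 291.1 [ 49.  88. 171.] [312.4 332.1  18. ] [[259.3, 380.0], [393.7, 334.2], [375.8, 282.7], [241.6, 328.7]]
crank 0.61 224.9 229.1 [202. 170. 118.] [495.4 270.7  18. ] [[436.3, 308.4], [572.7, 285.6], [563.4, 232.5], [427.1, 255.5]]
crank 0.58 172.9 202.4 [217. 183.  44.] [577.4 425.8  18. ] [[638.3, 476.7], [655.8, 424.6], [521.9, 378.8], [504.6, 430.5]]
crank 0.23 305.5 234.7 [202. 168. 114.] [475.2  30.2  18. ] [[464.6, 143.2], [588.5, 41.1], [486.3, -82.2], [363.5, 20.2]]
collar 0.63 402.8 228.1 [164. 133.  93.] [ 490.6 -259.7   24. ] [[512.1, -237.1], [511.4, -284.9], [466.7, -283.5], [467.4, -235.8]]
drive 0.57 306.0 234.2 [201. 168. 114.] [476.4  29.   24. ] [[461.6, 143.4], [590.2, 44.1], [490.4, -84.3], [362.9, 15.4]]
```

```bash
python3 -m creep '[{"hand":1,"travel":[-24.1,38.0,6],"angular":[0,0,-10.4]},{"hand":1,"travel":[-24.1,38.0,6],"angular":[0,0,-10.4]},{"hand":1,"travel":[-24.1,38.0,6],"angular":[0,0,-10.4]},{"hand":1,"travel":[-24.1,38.0,6],"angular":[0,0,-10.4]},{"hand":1,"travel":[-24.1,38.0,6],"angular":[0,0,-10.4]},{"hand":1,"travel":[-24.1,38.0,6],"angular":[0,0,-10.4]},{"hand":1,"travel":[-24.1,38.0,6],"angular":[0,0,-10.4]},{"hand":1,"travel":[-24.1,38.0,6],"angular":[0,0,-10.4]},{"hand":1,"travel":[-24.1,38.0,6],"angular":[0,0,-10.4]},{"hand":1,"travel":[-24.1,38.0,6],"angular":[0,0,-10.4]},{"hand":1,"travel":[-24.1,38.0,6],"angular":[0,0,-10.4]},{"hand":1,"travel":[-24.1,38.0,6],"angular":[0,0,-10.4]},{"hand":1,"travel":[-24.1,38.0,6],"angular":[0,0,-10.4]},{"hand":1,"travel":[-24.1,38.0,6],"angular":[0,0,-10.4]}]'
```

```text
clock: 2.7
eef_pos: [486.2, 274.5, 171.5]
tool_rot: [-3.141, -0.001, 1.444]
force: [-0.6, 0.5, 0.4]
width: 85.3
```

```bash
python3 - <<'E'
from h import *
im=ctrl.get_image("wrist"); save(im,"w1.png"); print({k:v for k,v in im.items() if k!="frame"})
for t in ("crank","bore","eye","seat","pin_top"):
    print(t,[(np.round(d["at"],1).tolist(),round(d["confidence"],2)) for d in ctrl.spot_point("wrist",t)][:4])
E
```

```text
{'fx': 325.19226210127806, 'fy': 325.19226210127806, 'cx': 285.3190805500257, 'cy': 210.12491666855175, 'origin': array([420.54503296, 282.9045155 , 313.76275512]), 'orientation': array([ 2.87213376e+00, -5.87793582e-04,  1.44433669e+00])}
crank [([568.4, 424.8, -3.1], 0.95), ([488.4, 270.7, -2.3], 0.75), ([298.8, 335.2, 0.2], 0.67)]
bore [([544.0, 420.2, -2.2], 0.9), ([457.6, 276.4, -2.6], 0.84)]
eye [([594.3, 430.0, -2.5], 0.92), ([514.7, 266.4, 2.3], 0.84), ([331.1, 326.5, 4.0], 0.65)]
seat [([471.0, 27.7, 31.5], 0.8)]
pin_top [([512.6, 67.3, 56.1], 0.7)]
```

View pics/crop1.png

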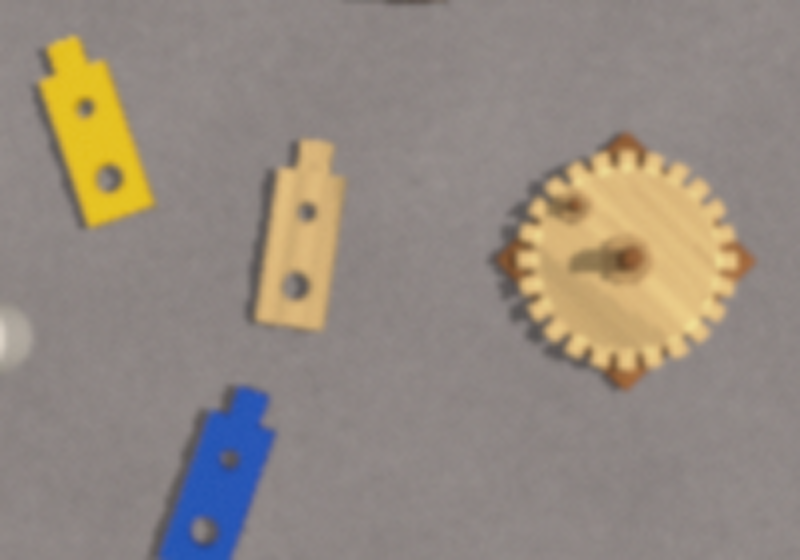

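View pics/w1.png

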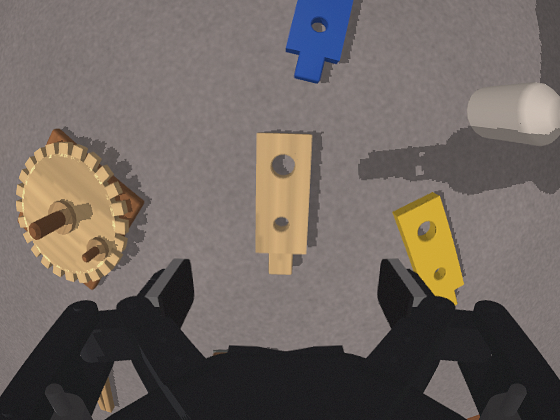

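The crop shows the uncoloured plate with natural grain at (226,229), so it is the crank. In the wrist view the crank is at (283,195), with its bore at (283,166) and eye at (281,224). The drive is on the left: shaft top (38,229), pin top (90,254).

```bash
python3 - <<'E'
from h import *
im=ctrl.get_image("wrist")
f=im["frame"]; hsv=cv2.cvtColor(f,cv2.COLOR_RGB2HSV)
def W(u,v,z): return px2w(im,u,v,z,True).round(1)
m=((hsv[...,1]>70)&(hsv[...,2]>150)).astype(np.uint8); m[:, :240]=0; m[:,325:]=0; m[:120]=0; m[285:]=0
cs,h=cv2.findContours(m,cv2.RETR_CCOMP,cv2.CHAIN_APPROX_NONE)
for c,hh in zip(cs,h[0]):
    if len(c)<20: continue
    P=np.array([px2w(im,u,v,18,True)[:2] for u,v in c[:,0]],np.float32)
    (cx,cy),(a,b),an=cv2.minAreaRect(P); print("hole" if hh[3]>=0 else "outer",len(c),round(cx,1),round(cy,1),round(a,1),round(b,1),round(an,1),cv2.minEnclosingCircle(P))
print("bore",W(283,166,18),"eye",W(281,224,18),"corners",[W(*p,18) for p in((256,133),(311,133),(256,252),(307,254))])
print("shaft top",W(36,231,80),"pin top",W(89,256,56), ctrl.read_state()["eef_pos"])
E
```

```text
outer 379 498.7 269.7 50.1 139.1 81.0 ((497.01531982421875, 269.7815246582031), 71.66288757324219)
hole 46 514.7 266.4 15.3 16.0 82.6 ((514.64013671875, 266.606689453125), 8.385001182556152)
hole 71 459.3 275.3 23.0 23.1 55.9 ((459.56884765625, 275.4140625), 12.062871932983398)
bore [460.6 274.4  18. ] eye [515.5 265.3  18. ] corners [array([427.3, 254.2,  18. ]), array([433.7, 303.4,  18. ]), array([541.2, 237. ,  18. ]), array([549.7, 286.6,  18. ])]
shaft top [475.2  33.4  80. ] pin top [513.7  73.5  56. ] [486.99888575 272.87863458 171.2954617 ]
```

```bash
python3 -m creep '[{"hand":1,"travel":[-0.2,0,5],"angular":[0,0,1.8]},{"hand":1,"travel":[-0.2,0,10],"angular":[0,0,1.8]},{"hand":1,"travel":[-0.2,0,13],"angular":[0,0,1.8]},{"hand":1,"travel":[-0.2,0,15],"angular":[0,0,1.8]},{"hand":1,"travel":[-0.2,0,16],"angular":[0,0,1.8]},{"hand":1,"travel":[-0.2,0,16.7],"angular":[0,0,1.8]},{"hand":1,"travel":[-0.2,0,16.7],"angular":[0,0,1.8]},{"hand":1,"travel":[-0.2,0,16.7],"angular":[0,0,1.8]},{"hand":1,"travel":[-0.2,0,16.7],"angular":[0,0,1.8]}]'; python3 - <<'E'
from h import *
s=ctrl.read_state(); print(s["eef_pos"],s["tool_rot"],s["force"])
E
```

```text
clock: 3.95
eef_pos: [487.5, 271.3, 5.4]
tool_rot: [3.14, -0.001, 1.409]
force: [-0.1, 0.8, 0.3]
width: 85.2
[487.51504902 271.32705504   5.42382155] [ 3.14002419e+00 -1.35179249e-03  1.40931913e+00] [-0.1269832   0.81115911  0.30802285]
```

```bash
python3 -m creep '[{"hand":0,"travel":[0,0,0.2],"angular":[0,0,0]},{"hand":0,"travel":[0,0,0.2],"angular":[0,0,0]},{"hand":0,"travel":[0,0,0.2],"angular":[0,0,0]},{"hand":0,"travel":[0,0,0.2],"angular":[0,0,0]},{"hand":0,"travel":[0,0,0.2],"angular":[0,0,0]},{"hand":0,"travel":[0,0,0.2],"angular":[0,0,0]},{"hand":0,"travel":[0,0,0.2],"angular":[0,0,0]},{"hand":0,"travel":[0,0,0.2],"angular":[0,0,0]},{"hand":0,"travel":[0,0,0.2],"angular":[0,0,0]},{"hand":0,"travel":[0,0,0.2],"angular":[0,0,0]}]'
```

```text
clock: 4.95
eef_pos: [487.8, 271.5, 4.2]
tool_rot: [3.139, -0.002, 1.409]
force: [-0.4, -1.2, 5.5]
width: 48.4
```

```bash
python3 -m creep '[{"hand":0,"travel":[0,0,-3],"angular":[0,0,0]},{"hand":0,"travel":[0,0,-7],"angular":[0,0,0]},{"hand":0,"travel":[0,0,-11],"angular":[0,0,0]},{"hand":0,"travel":[-3.5,2.5,-12.6],"angular":[0,0,-8]},{"hand":0,"travel":[-7,5,-12.6],"angular":[0,0,-16]},{"hand":0,"travel":[-10,7,-12.6],"angular":[0,0,-24]},{"hand":0,"travel":[-13,8.5,-12.6],"angular":[0,0,-32]},{"hand":0,"travel":[-14.8,9.8,-12.6],"angular":[0,0,-40]},{"hand":0,"travel":[-14.8,9.8,-12.6],"angular":[0,0,-48]},{"hand":0,"travel":[-14.8,9.8,-12.6],"angular":[0,0,-51]},{"hand":0,"travel":[-14.8,9.8,-12.6],"angular":[0,0,-51]},{"hand":0,"travel":[-14.8,9.8,-12.6],"angular":[0,0,-51]},{"hand":0,"travel":[-14.8,9.8,-12.6],"angular":[0,0,-51]}]'; python3 - <<'E'
from h import *
im=ctrl.get_image("wrist"); save(im,"w2.png")
s=ctrl.read_state(); print(s["eef_pos"],s["tool_rot"],im["origin"],im["orientation"])
for t in ("bore","eye","seat","shaft_top","pin_top"):
    print(t,[(np.round(d["at"],1).tolist(),round(d["confidence"],2)) for d in ctrl.spot_point("wrist",t)][:4])
E
```

```text
clock: 6.25
eef_pos: [560.3, 109.7, 130.0]
tool_rot: [3.139, 0.001, 2.299]
force: [-0.1, -0.1, -1.5]
width: 48.0
[560.2763174  109.72696672 130.03968112] [3.13898056e+00 6.27649145e-04 2.29924300e+00] [510.90583714  64.51590064 272.09358963] [2.86927735e+00 3.29054112e-04 2.29966018e+00]
bore [([535.7, 89.5, 126.4], 0.72)]
eye [([580.4, 125.7, 125.8], 0.62)]
seat [([470.1, 26.4, 33.2], 0.88)]
shaft_top [([473.8, 29.3, 79.5], 0.59)]
pin_top [([516.5, 65.1, 57.7], 0.71), ([474.3, 26.8, -0.3], 0.25)]
```

View pics/w2.png

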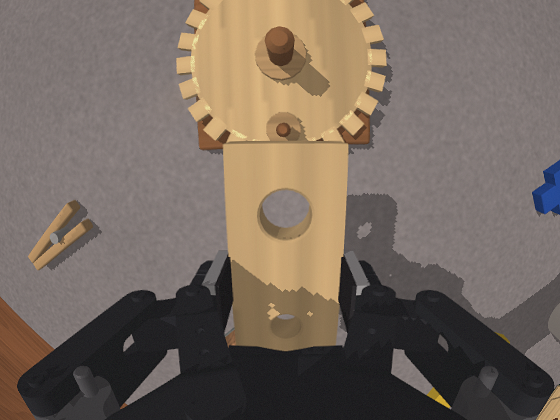

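The drive is at the top of the view: shaft top about (280,35), pin (283,129). The held crank shows its bore at (285,213) and eye at (286,326). I'll enlarge it for exact ellipses.

```bash
python3 - <<'E'
from h import *
im=ctrl.get_image("wrist"); save(im,"w3.png",(235,10,335,160),4)
f=im["frame"]; g=cv2.cvtColor(f,cv2.COLOR_RGB2GRAY)
hsv=cv2.cvtColor(f,cv2.COLOR_RGB2HSV)
# bore rim at plate top: wood-hole contour; print grayscale profiles
print("row213",g[213,250:320].tolist()); print("col285",g[180:245,285].tolist())
print("row at 240 edges",g[240,215:360].tolist())
E
```

```text
row213 [166, 166, 164, 166, 164, 164, 164, 130, 120, 112, 89, 92, 92, 97, 119, 131, 129, 127, 126, 125, 126, 127, 127, 126, 127, 127, 127, 128, 130, 131, 131, 134, 132, 129, 127, 128, 130, 132, 132, 132, 132, 129, 129, 126, 128, 129, 131, 131, 129, 128, 127, 126, 129, 132, 132, 132, 133, 131, 128, 128, 118, 124, 156, 160, 162, 167, 166, 168, 170, 170]
col285 [168, 170, 170, 170, 170, 169, 171, 162, 132, 127, 128, 130, 130, 134, 132, 135, 135, 135, 135, 134, 132, 128, 127, 128, 127, 126, 125, 125, 124, 124, 127, 131, 130, 128, 126, 127, 129, 131, 133, 130, 129, 127, 128, 129, 130, 133, 135, 129, 115, 119, 117, 120, 123, 123, 126, 126, 126, 125, 122, 128, 152, 169, 167, 170, 171]
row at 240 edges [129, 130, 130, 127, 128, 130, 129, 128, 124, 125, 127, 132, 146, 164, 164, 164, 165, 164, 166, 165, 166, 166, 165, 166, 166, 165, 167, 165, 166, 167, 167, 166, 167, 165, 167, 166, 166, 167, 166, 165, 162, 163, 164, 164, 165, 165, 165, 165, 167, 169, 167, 169, 171, 170, 171, 173, 174, 171, 168, 167, 167, 166, 166, 167, 168, 161, 161, 154, 150, 151, 152, 151, 153, 159, 161, 166, 168, 175, 175, 172, 172, 168, 167, 163, 162, 159, 157, 158, 158, 159, 158, 158, 159, 159, 160, 162, 162, 163, 163, 164, 166, 170, 169, 170, 171, 171, 171, 171, 172, 173, 174, 174, 175, 174, 173, 172, 172, 172, 171, 171, 170, 170, 169, 169, 170, 171, 169, 170, 173, 107, 88, 89, 88, 88, 86, 86, 86, 87, 88, 89, 89, 91, 89, 87, 89]
```

View pics/w3.png

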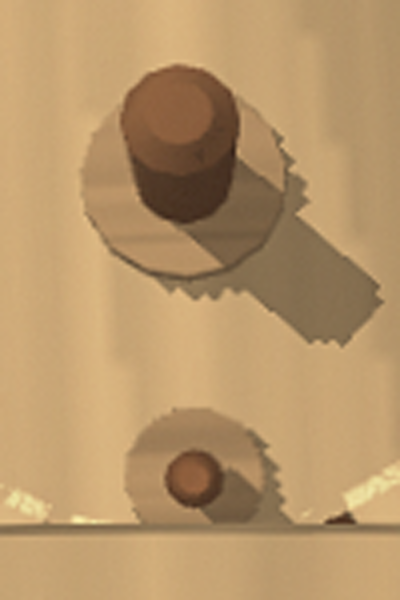

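```bash
python3 - <<'E'
from h import *
im=ctrl.get_image("wrist"); s=ctrl.read_state(); print(s["eef_pos"],s["tool_rot"])
W=lambda u,v,z: px2w(im,u-.12*0,v,z,True).round(1)
print("shaft76",W(279.9,39.7,76),"shaft80",W(279.7,37.7,80),"spacer",[W(235+83/4-.4,55,32),W(235+285/4-.4,55,32),W(280,10+276/4-.4,32)])
print("pin",W(283.1,129.1,55))
print("bore",W(284,213.6,143.8),[W(256.5,213,143.8),W(311.5,213,143.8),W(285,187.3,143.8),W(285,240,143.8)])
print("edges",W(227,240,143.8),W(343.5,240,143.8))
g=im["frame"]
f=g
save(im,"w4.png",(215,125,355,345),2.7)
E
```

```text
[560.43742105 109.54328695 130.09033339] [3.13873417e+00 6.23036094e-04 2.29948383e+00]
shaft76 [475.7  28.4  76. ] shaft80 [475.5  28.2  80. ] spacer [array([488.3,  14.7,  32. ]), array([463.9,  42.2,  32. ]), array([489.9,  40.2,  32. ])]
pin [515.9  66.6  55. ]
bore [539.3  88.9 143.8] [array([546.7,  80.3, 143.8]), array([531.6,  97.1, 143.8]), array([530.8,  81.8, 143.8]), array([547.7,  96.9, 143.8])]
edges [564.3  78.6 143.8] [531.2 115.6 143.8]
```

Checks: shaft–pin comes out at 55.6 mm (should be 56), crank width 49.6 mm (50), and the spacer width fits too. The drive's x axis is at about 43.6°. Now I'll move over the shaft and come down to just above it.

```bash
python3 -m creep '[{"hand":0,"travel":[-0.1,-3,0],"angular":[0,0,-1]},{"hand":0,"travel":[-0.2,-6,0],"angular":[0,0,-1.8]},{"hand":0,"travel":[-0.2,-8.8,0],"angular":[0,0,-1.8]},{"hand":0,"travel":[-0.2,-8.8,1.5],"angular":[0,0,-1.8]},{"hand":0,"travel":[-0.2,-8.8,3.2],"angular":[0,0,-1.8]},{"hand":0,"travel":[-0.2,-8.8,3.2],"angular":[0,0,-1.8]},{"hand":0,"travel":[-0.2,-8.8,3.2],"angular":[0,0,-1.8]},{"hand":0,"travel":[-0.2,-8.8,3.2],"angular":[0,0,-1.8]}]'; python3 - <<'E'
from h import *
im=ctrl.get_image("wrist"); save(im,"w5.png",(215,120,355,350),2.6)
s=ctrl.read_state(); print(s["eef_pos"],s["tool_rot"],s["force"])
E
```

```text
clock: 7.45
eef_pos: [496.8, 49.9, 98.5]
tool_rot: [3.138, 0.001, 2.331]
force: [0.8, 0.2, -1.1]
width: 48.5
[496.81104157  49.83584566  98.51483424] [3.13758853e+00 1.37551077e-03 2.33106119e+00] [-0.2190429  -0.67115688 -0.55110645]
```

View pics/w5.png

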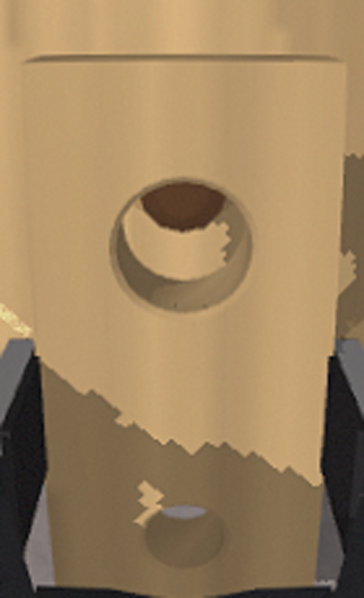

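The shaft's dark wall shows in the upper half of the bore, centred left to right (crop u 183 against 181). I'll compare with the projected geometry.

```bash
cat >> h.py <<'E'
def w2px(im,p):
    q=Rc(im).T@(np.array(p,float)-np.array(im["origin"],float)); r=np.hypot(q[0],q[1]); t=np.arctan2(r,q[2])
    return np.array([im["cx"]+im["fx"]*t*q[0]/r, im["cy"]+im["fy"]*t*q[1]/r])
E
python3 - <<'E'
from h import *
im=ctrl.get_image("wrist"); s=ctrl.read_state(); W=lambda u,v,z: px2w(im,u,v,z,True).round(1)
c=lambda u,v:(215+u/2.6-.3,120+v/2.6-.3)
zt=98.5-4.2+18; zb=zt-18
print("bore top rim L,R,T,B",[W(*c(*p),zt) for p in((111,245),(252,245),(181,177),(181,313))])
print("bore ctr",W(*c(181.5,244),zt)); print("bottom rim B",W(*c(178,282),zb))
print("near shaft base px z32: at", W(*c(183,230),32))
print("expected shaft near edge at base", np.array([475.6,28.3])+9*np.array([.724,.69]))
print("eye",W(*c(185,541),zt), "expected shaft axis pts crop",[((w2px(im,[475.6,28.3,z])-[215,120]+.3)*2.6).round(0) for z in (32,76,80)])
E
```

```text
bore top rim L,R,T,B [array([484. ,  20.5, 112.3]), array([468.6,  36.7, 112.3]), array([468.4,  21. , 112.3]), array([484.7,  36.5, 112.3])]
bore ctr [476.2  28.5 112.3]
bottom rim B [485.7  36.6  94.3]
near shaft base px z32: at [490.4  42.2  32. ]
expected shaft near edge at base [482.116  34.51 ]
eye [517.1  68.3 112.3] expected shaft axis pts crop [array([184., 152.]), array([183., 190.]), array([183., 195.])]
```

```bash
python3 - <<'E'
from h import *
im=ctrl.get_image("wrist"); W=lambda u,v,z: px2w(im,u,v,z,True).round(1)
c=lambda u,v:(215+u/2.6-.3,120+v/2.6-.3)
for z in(76,80): print(z,W(*c(183,230),z), W(*c(141,205),z),W(*c(226,205),z))
E
```

```text
76 [481.5  33.8  76. ] [483.6  24.2  76. ] [471.8  36.5  76. ]
80 [480.7  33.1  80. ] [482.7  23.7  80. ] [471.3  35.7  80. ]
```

The bore sits about 1 mm too far along the crank's axis, so I'll shift it by −1 mm and lower over the shaft to just above the pin.

```bash
python3 -m creep '[{"hand":0,"travel":[0,-0.1,0.1],"angular":[0,0,0]},{"hand":0,"travel":[0,-0.1,0.5],"angular":[0,0,0]},{"hand":0,"travel":[0,-0.1,1.0],"angular":[0,0,0]},{"hand":0,"travel":[0,-0.1,1.4],"angular":[0,0,0]},{"hand":0,"travel":[0,-0.1,1.7],"angular":[0,0,0]},{"hand":0,"travel":[0,-0.1,2.0],"angular":[0,0,0]},{"hand":0,"travel":[0,-0.1,2.4],"angular":[0,0,0]},{"hand":0,"travel":[0,-0.1,2.8],"angular":[0,0,0]},{"hand":0,"travel":[0,-0.1,3.2],"angular":[0,0,0]},{"hand":0,"travel":[0,-0.1,3.2],"angular":[0,0,0]},{"hand":0,"travel":[0,-0.1,3.2],"angular":[0,0,0]}]'; python3 - <<'E'
from h import *
im=ctrl.get_image("wrist"); save(im,"w6.png",(215,120,355,350),2.6)
s=ctrl.read_state(); print(s["eef_pos"],s["tool_rot"],s["force"],s["torque"])
E
```

```text
clock: 8.7
eef_pos: [496.0, 49.1, 66.3]
tool_rot: [3.138, 0.001, 2.331]
force: [-0.3, 1.5, -1.6]
width: 48.6
[496.09529601  49.09305555  66.45969079] [3.13775071e+00 1.40334103e-03 2.33108488e+00] [ 0.40901716 -0.17967826 -0.77696943] [ 0.01083763  0.00078601 -0.00267155]
```

View pics/w6.png

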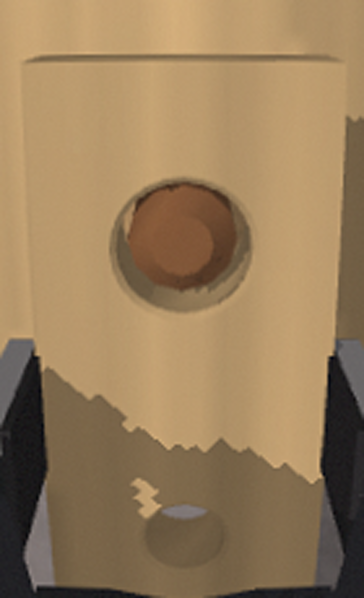

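The shaft stands inside the bore, centred, with no side force. I'll lower on, over the pin.

```bash
python3 -m creep '[{"hand":0,"travel":[0,0,0.3],"angular":[0,0,0]},{"hand":0,"travel":[0,0,0.6],"angular":[0,0,0]},{"hand":0,"travel":[0,0,0.8],"angular":[0,0,0]},{"hand":0,"travel":[0,0,1.0],"angular":[0,0,0]},{"hand":0,"travel":[0,0,1.2],"angular":[0,0,0]},{"hand":0,"travel":[0,0,1.2],"angular":[0,0,0]}]'
```

```text
clock: 9.35
eef_pos: [496.0, 49.1, 54.2]
tool_rot: [3.138, 0.001, 2.331]
force: [-0.9, -0.2, 0.2]
width: 48.4
```

Past the pin's tip (underside at about 50 mm) with no resistance, so I'll continue.

```bash
python3 -m creep '[{"hand":0,"travel":[0,0,0.4],"angular":[0,0,0]},{"hand":0,"travel":[0,0,0.8],"angular":[0,0,0]},{"hand":0,"travel":[0,0,1.2],"angular":[0,0,0]},{"hand":0,"travel":[0,0,1.4],"angular":[0,0,0]},{"hand":0,"travel":[0,0,1.6],"angular":[0,0,0]},{"hand":0,"travel":[0,0,1.7],"angular":[0,0,0]},{"hand":0,"travel":[0,0,1.8],"angular":[0,0,0]},{"hand":0,"travel":[0,0,1.8],"angular":[0,0,0]}]'
```

```text
clock: 10.15
eef_pos: [496.1, 49.2, 36.3]
tool_rot: [3.138, 0.001, 2.331]
force: [0.5, -0.5, -1.7]
width: 48.2
```

```bash
python3 -m creep '[{"hand":0,"travel":[0,0,0.05],"angular":[0,0,0]},{"hand":0,"travel":[0,0,0.1],"angular":[0,0,0]},{"hand":0,"travel":[0,0,0.15],"angular":[0,0,0]},{"hand":0,"travel":[0,0,0.15],"angular":[0,0,0]}]'
```

```text
clock: 10.55
eef_pos: [496.2, 49.2, 36.1]
tool_rot: [3.138, 0.002, 2.331]
force: [-2.9, -0.8, 15.1]
width: 48.6
```

It is seated: 15 N upward at the expected height. I'll release and lift.

```bash
python3 -m creep '[{"hand":1,"travel":[0,0,0],"angular":[0,0,0]},{"hand":1,"travel":[0,0,0],"angular":[0,0,0]},{"hand":1,"travel":[0,0,0],"angular":[0,0,0]},{"hand":1,"travel":[0,0,0],"angular":[0,0,0]},{"hand":1,"travel":[0,0,0],"angular":[0,0,0]},{"hand":1,"travel":[0,0,0],"angular":[0,0,0]},{"hand":1,"travel":[0,0,-1],"angular":[0,0,0]},{"hand":1,"travel":[0,0,-5],"angular":[0,0,0]},{"hand":1,"travel":[0,0,-10],"angular":[0,0,0]},{"hand":1,"travel":[0,0,-14],"angular":[0,0,0]},{"hand":1,"travel":[0,0,-14],"angular":[0,0,0]},{"hand":1,"travel":[0,0,-14],"angular":[0,0,0]}]'; python3 - <<'E'
from h import *
im=ctrl.get_image("wrist"); save(im,"w7.png")
s=ctrl.read_state(); print(s["eef_pos"],s["tool_rot"],s["force"],s["width"])
for c in("wrist","top","scene"):
    if c!="wrist": ctrl.get_image(c)
    for t in ("bore","eye","shaft_top","pin_top","collar"):
        print(c,t,[(np.round(d["at"],1).tolist(),round(d["confidence"],2)) for d in ctrl.spot_point(c,t)][:4])
E
```

```text
clock: 11.75
eef_pos: [496.0, 48.8, 177.5]
tool_rot: [3.136, 0.004, 2.331]
force: [0.0, 0.0, -0.6]
width: 85.8
[495.10428562  48.62531271 176.30378201] [3.13806841e+00 2.40433958e-03 2.33085736e+00] [-0.42110442  0.51723733 -0.74580435] 85.51731133677626
wrist bore [([278.6, 346.7, -0.5], 0.85), ([543.6, 415.9, -1.5], 0.79), ([473.8, 25.2, 29.8], 0.72)]
wrist eye [([517.4, 63.1, 33.3], 0.83), ([330.7, 323.4, 2.5], 0.75), ([595.3, 431.6, -1.9], 0.56)]
wrist shaft_top [([474.2, 25.5, 81.5], 0.61)]
wrist pin_top [([513.4, 67.2, 55.5], 0.67), ([475.7, 28.7, -2.6], 0.16)]
wrist collar [([484.6, -263.1, 0.5], 0.87)]
top bore [([546.2, 413.9, -0.6], 0.91), ([280.3, 342.8, 1.6], 0.88)]
top eye [([591.6, 430.9, -4.7], 0.81), ([332.5, 326.4, 0.2], 0.57)]
top shaft_top [([472.8, 28.0, 82.4], 0.56)]
top pin_top [([514.4, 67.7, 55.2], 0.58)]
top collar [([489.1, -265.2, 2.3], 0.51)]
scene bore [([279.4, 349.4, -0.3], 0.92), ([541.3, 412.5, -2.3], 0.9), ([475.3, 25.7, 31.9], 0.81)]
scene eye [([729.0, 188.1, 1.5], 0.65), ([487.7, -263.3, 1.9], 0.63), ([332.9, 327.2, 0.1], 0.58), ([595.5, 427.6, -4.6], 0.56)]
scene shaft_top [([477.0, 26.6, 77.2], 0.76)]
scene pin_top [([513.4, 63.4, 52.6], 0.86)]
scene collar [([490.6, -266.1, 0.7], 0.88)]
```

View pics/w7.png

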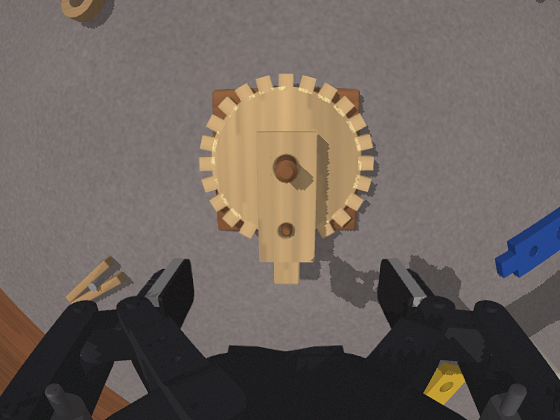

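The crank lies over the shaft (286,168) and pin (286,230) with its whole outline on the wheel. Next the collar, seen at (82,5).

```bash
python3 -m creep '[{"hand":1,"travel":[-22.3,-22,2],"angular":[0,0,0]},{"hand":1,"travel":[-22.3,-22,2],"angular":[0,0,0]},{"hand":1,"travel":[-22.3,-22,2],"angular":[0,0,0]},{"hand":1,"travel":[-22.3,-22,2],"angular":[0,0,0]},{"hand":1,"travel":[-22.3,-22,2],"angular":[0,0,0]},{"hand":1,"travel":[-22.3,-22,2],"angular":[0,0,0]},{"hand":1,"travel":[-22.3,-22,2],"angular":[0,0,0]},{"hand":1,"travel":[-22.3,-22,2],"angular":[0,0,0]},{"hand":1,"travel":[-22.3,-22,2],"angular":[0,0,0]},{"hand":1,"travel":[-22.3,-22,2],"angular":[0,0,0]},{"hand":1,"travel":[-22.3,-22,2],"angular":[0,0,0]}]'; python3 - <<'E'
from h import *
im=ctrl.get_image("wrist"); s=ctrl.read_state(); print(s["eef_pos"],s["tool_rot"],s["qpos"].round(2))
print([(np.round(d["at"],1).tolist(),round(d["confidence"],2)) for d in ctrl.spot_point("wrist","collar")])
hsv=cv2.cvtColor(im["frame"],cv2.COLOR_RGB2HSV)
m=((hsv[...,1]>70)&(hsv[...,2]>130)).astype(np.uint8); m[300:]=0
cs,h=cv2.findContours(m,cv2.RETR_CCOMP,cv2.CHAIN_APPROX_NONE)
for c,hh in zip(cs,h[0]):
    if len(c)<30: continue
    P=np.array([px2w(im,u,v,24,True)[:2] for u,v in c[:,0]],np.float32)
    print("hole" if hh[3]>=0 else "outer",len(c),c[:,0].mean(0).round(),cv2.minAreaRect(P),cv2.minEnclosingCircle(P))
save(im,"w8.png",(200,110,360,270),3)
E
```

```text
clock: 13.75
eef_pos: [490.5, -262.0, 156.1]
tool_rot: [3.137, 0.002, 2.335]
force: [-0.9, -0.5, 0.5]
width: 85.6
[ 490.46965472 -262.41005757  156.03899311] [3.13723488e+00 2.15244516e-03 2.33408638e+00] [ 0.69  0.61 -0.37  1.85  0.32  0.73  2.47]
[([483.3, -260.4, 2.4], 0.94)]
outer 123 [488. 296.] ((408.2821350097656, -17.28205108642578), (11.846664428710938, 87.57039642333984), 36.924720764160156) ((409.9013977050781, -16.065196990966797), 43.79973602294922)
outer 154 [283. 196.] ((490.6682434082031, -265.61358642578125), (46.35155487060547, 46.11384582519531), 43.842529296875) ((490.0160827636719, -265.9833679199219), 24.54684066772461)
hole 71 [283. 196.] ((491.0682373046875, -267.1209411621094), (19.210792541503906, 23.10111427307129), 89.85014343261719) ((490.8133239746094, -265.3606872558594), 11.84700870513916)
```

The collar's outer fit centres at (490.4,-265.8). Its diameter comes out at about 47 mm and its hole at about 22, which match. I'll descend and grip.

```bash
python3 -m creep '[{"hand":1,"travel":[-0.25,-0.23,4],"angular":[0,0,0]},{"hand":1,"travel":[-0.25,-0.23,8],"angular":[0,0,0]},{"hand":1,"travel":[-0.25,-0.23,11],"angular":[0,0,0]},{"hand":1,"travel":[-0.25,-0.23,13],"angular":[0,0,0]},{"hand":1,"travel":[-0.25,-0.23,14.3],"angular":[0,0,0]},{"hand":1,"travel":[-0.25,-0.23,15],"angular":[0,0,0]},{"hand":1,"travel":[-0.25,-0.23,15],"angular":[0,0,0]},{"hand":1,"travel":[-0.25,-0.23,15],"angular":[0,0,0]},{"hand":0,"travel":[-0.25,-0.23,15],"angular":[0,0,0]},{"hand":0,"travel":[-0.25,-0.23,15],"angular":[0,0,0]},{"hand":0,"travel":[-0.25,-0.23,15],"angular":[0,0,0]},{"hand":0,"travel":[-0.25,-0.23,15],"angular":[0,0,0]},{"hand":0,"travel":[-0.25,-0.23,15],"angular":[0,0,0]},{"hand":0,"travel":[-0.25,-0.23,15],"angular":[0,0,0]},{"hand":0,"travel":[-0.25,-0.23,15],"angular":[0,0,0]},{"hand":0,"travel":[-0.25,-0.23,15],"angular":[0,0,0]},{"hand":0,"travel":[-0.25,-0.23,15],"angular":[0,0,0]}]'
```

```text
clock: 15.55
eef_pos: [491.5, -266.3, 7.3]
tool_rot: [3.137, 0.004, 2.334]
force: [-1.0, 1.4, 9.2]
width: 46.0
```

```bash
python3 -m creep '[{"hand":0,"travel":[0,0,-3],"angular":[0,0,0]},{"hand":0,"travel":[0,0,-7],"angular":[0,0,0]},{"hand":0,"travel":[0,0,-11],"angular":[0,0,0]},{"hand":0,"travel":[2,1.7,-12],"angular":[0,0,0]},{"hand":0,"travel":[5,4.3,-12],"angular":[0,0,0]},{"hand":0,"travel":[8,6.9,-12],"angular":[0,0,0]},{"hand":0,"travel":[11,9.5,-12],"angular":[0,0,0]},{"hand":0,"travel":[14,12,-12],"angular":[0,0,0]},{"hand":0,"travel":[17,14.6,-12],"angular":[0,0,0]},{"hand":0,"travel":[20,17.2,-12],"angular":[0,0,0]},{"hand":0,"travel":[21.8,18.7,-12],"angular":[0,0,0]},{"hand":0,"travel":[22.4,19.3,-12],"angular":[0,0,0]},{"hand":0,"travel":[22.4,19.3,-12],"angular":[0,0,0]},{"hand":0,"travel":[22.4,19.3,-9.5],"angular":[0,0,0]},{"hand":0,"travel":[22.4,19.3,-9.5],"angular":[0,0,0]},{"hand":0,"travel":[22.4,19.3,-9.5],"angular":[0,0,0]}]'; python3 - <<'E'
from h import *
im=ctrl.get_image("wrist"); save(im,"w9.png",(215,160,355,360),3)
s=ctrl.read_state(); print(s["eef_pos"],s["tool_rot"],s["force"],s["qpos"].round(2))
print("shaft axis crop",[((w2px(im,[475.4,28.1,z])-[215,160]+.3)*3).round(0) for z in (50,76,80)])
E
```

```text
clock: 17.15
eef_pos: [475.4, 27.3, 102.2]
tool_rot: [3.139, 0.003, 2.331]
force: [-0.7, 0.7, -0.4]
width: 46.4
[475.83787166  27.64696302 102.64106848] [3.13788082 0.00385467 2.3314613 ] [-0.27526267  0.35342532 -0.79448863] [ 0.07  0.61 -0.27  2.11  0.34  0.46  1.87]
shaft axis crop [array([219., 212.]), array([220., 258.]), array([220., 266.])]
```

View pics/w9.png

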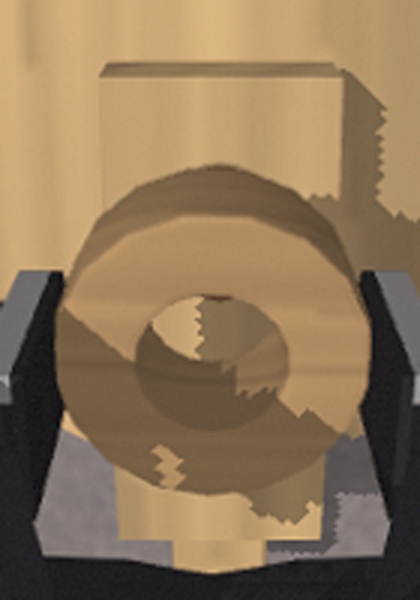

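The collar hole's rim is centred at crop (212,363). Just a sliver of the shaft shows at the top of the hole, at (215,297).

```bash
python3 - <<'E'
from h import *
im=ctrl.get_image("wrist"); s=ctrl.read_state(); print(s["eef_pos"])
W=lambda u,v,z: px2w(im,215+u/3-.3,160+v/3-.3,z,True).round(1)
zt=s["eef_pos"][2]-7.3+24
print("hole",W(212,363,zt),[W(*p,zt) for p in((135,363),(289,363),(212,295),(212,431))],"outer L/R",W(57,345,zt),W(369,345,zt))
print("shaft near edge",W(217,301,76),W(217,301,80))
E
```

```text
[476.10423406  27.97817762 102.86037561]
hole [476.2  26.9 119.6] [array([483.9,  18.9, 119.6]), array([468.6,  35. , 119.6]), array([468.4,  19.4, 119.6]), array([484.6,  34.9, 119.6])] outer L/R [489.7   8.9 119.6] [458.6  41.4 119.6]
shaft near edge [482.8  34.3  76. ] [481.5  33.   80. ]
```

```bash
python3 -m creep '[{"hand":0,"travel":[0.1,0,0],"angular":[0,0,0]},{"hand":0,"travel":[0.1,0,0.4],"angular":[0,0,0]},{"hand":0,"travel":[0.1,0,0.8],"angular":[0,0,0]},{"hand":0,"travel":[0.1,0,1.2],"angular":[0,0,0]},{"hand":0,"travel":[0.1,0,1.5],"angular":[0,0,0]},{"hand":0,"travel":[0.1,0,1.8],"angular":[0,0,0]},{"hand":0,"travel":[0.1,0,2.1],"angular":[0,0,0]},{"hand":0,"travel":[0.1,0,2.4],"angular":[0,0,0]},{"hand":0,"travel":[0.1,0,2.4],"angular":[0,0,0]},{"hand":0,"travel":[0.1,0,2.4],"angular":[0,0,0]}]'; python3 - <<'E'
from h import *
im=ctrl.get_image("wrist"); save(im,"w10.png",(215,160,355,360),3)
s=ctrl.read_state(); print(s["eef_pos"],s["force"],s["torque"])
E
```

```text
clock: 18.25
eef_pos: [475.6, 28.8, 78.8]
tool_rot: [3.137, 0.004, 2.332]
force: [0.0, -0.1, -0.7]
width: 46.2
[475.62780747  28.72415306  78.92178619] [0.2135698  0.58916996 0.35813038] [ 0.01699085 -0.00036485 -0.00690919]
```

View pics/w10.png

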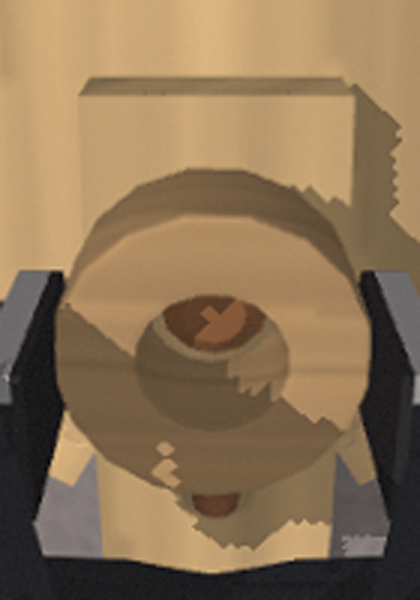

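The shaft top shows centred in the hole at crop (213,323), with no force, and the underside is already below the shaft tip. I'll lower on.

```bash
python3 -m creep '[{"hand":0,"travel":[0,0,0.4],"angular":[0,0,0]},{"hand":0,"travel":[0,0,0.8],"angular":[0,0,0]},{"hand":0,"travel":[0,0,1.2],"angular":[0,0,0]},{"hand":0,"travel":[0,0,1.6],"angular":[0,0,0]},{"hand":0,"travel":[0,0,1.8],"angular":[0,0,0]},{"hand":0,"travel":[0,0,2.0],"angular":[0,0,0]},{"hand":0,"travel":[0,0,2.1],"angular":[0,0,0]},{"hand":0,"travel":[0,0,2.1],"angular":[0,0,0]},{"hand":0,"travel":[0,0,2.1],"angular":[0,0,0]}]'
```

```text
clock: 19.2
eef_pos: [475.9, 28.8, 58.0]
tool_rot: [3.137, 0.004, 2.332]
force: [-0.1, -0.5, 0.3]
width: 46.3
```

```bash
python3 -m creep '[{"hand":0,"travel":[0,0,0.05],"angular":[0,0,0]},{"hand":0,"travel":[0,0,0.1],"angular":[0,0,0]},{"hand":0,"travel":[0,0,0.15],"angular":[0,0,0]},{"hand":0,"travel":[0,0,0.15],"angular":[0,0,0]}]'
```

```text
clock: 19.6
eef_pos: [476.0, 28.8, 57.3]
tool_rot: [3.136, 0.005, 2.332]
force: [-2.3, 0.5, 9.5]
width: 45.8
```

The collar is in contact at 57.3 mm, as expected, with 9.5 N. Release, lift and check.

```bash
python3 -m creep '[{"hand":1,"travel":[0,0,0],"angular":[0,0,0]},{"hand":1,"travel":[0,0,0],"angular":[0,0,0]},{"hand":1,"travel":[0,0,0],"angular":[0,0,0]},{"hand":1,"travel":[0,0,0],"angular":[0,0,0]},{"hand":1,"travel":[0,0,0],"angular":[0,0,0]},{"hand":1,"travel":[0,0,0],"angular":[0,0,0]},{"hand":1,"travel":[0,0,-1],"angular":[0,0,0]},{"hand":1,"travel":[0,0,-5],"angular":[0,0,0]},{"hand":1,"travel":[0,0,-10],"angular":[0,0,0]},{"hand":1,"travel":[0,2,-12],"angular":[0,0,0]},{"hand":1,"travel":[0,4,-12],"angular":[0,0,0]},{"hand":1,"travel":[0,4,-12],"angular":[0,0,0]},{"hand":1,"travel":[0,4,-12],"angular":[0,0,0]}]'; python3 - <<'E'
from h import *
im=ctrl.get_image("wrist"); save(im,"w11.png",(180,60,400,280),2.7)
s=ctrl.read_state(); print(s["eef_pos"],s["force"],s["width"])
for t in ("collar","crank","bore","eye","shaft_top","pin_top"):
    print(t,[(np.round(d["at"],1).tolist(),round(d["confidence"],2)) for d in ctrl.spot_point("wrist",t)][:4])
ctrl.get_image("scene")
for t in ("collar","crank","glue","sander","peg"): print("scene",t,[(np.round(d["at"],1).tolist(),round(d["confidence"],2)) for d in ctrl.spot_point("scene",t)][:3])
E
```

```text
clock: 20.9
eef_pos: [503.4, 56.2, 177.6]
tool_rot: [3.137, 0.005, 2.332]
force: [-0.9, 0.2, -0.4]
width: 85.1
[502.87027328  55.59371691 177.26101233] [-0.57638747  0.14431911  0.71668904] 84.87202640153664
collar [([471.0, 30.1, 50.9], 0.91)]
crank [([493.8, 47.5, 31.1], 0.88), ([569.8, 421.9, -7.5], 0.83), ([303.6, 335.5, 0.9], 0.75), ([473.2, 31.9, 49.9], 0.19)]
bore [([279.5, 345.4, -0.2], 0.77), ([544.2, 419.0, -1.7], 0.62), ([470.2, 28.7, 30.0], 0.59), ([424.7, 502.0, 0.9], 0.33)]
eye [([331.1, 323.4, 3.1], 0.78), ([593.3, 427.6, 1.3], 0.66), ([517.3, 64.5, 35.6], 0.57)]
shaft_top [([473.4, 29.0, 81.9], 0.82)]
pin_top [([513.2, 65.1, 56.0], 0.56)]
scene collar [([477.0, 29.1, 46.0], 0.74)]
scene crank [([495.4, 50.3, 27.1], 0.86), ([304.4, 336.5, 2.7], 0.78), ([471.8, 32.7, -0.5], 0.22)]
scene glue [([425.4, 503.3, -0.6], 0.67)]
scene sander [([725.5, 183.0, 1.0], 0.57)]
scene peg [([750.0, -45.8, 0.1], 0.98)]
```

View pics/w11.png

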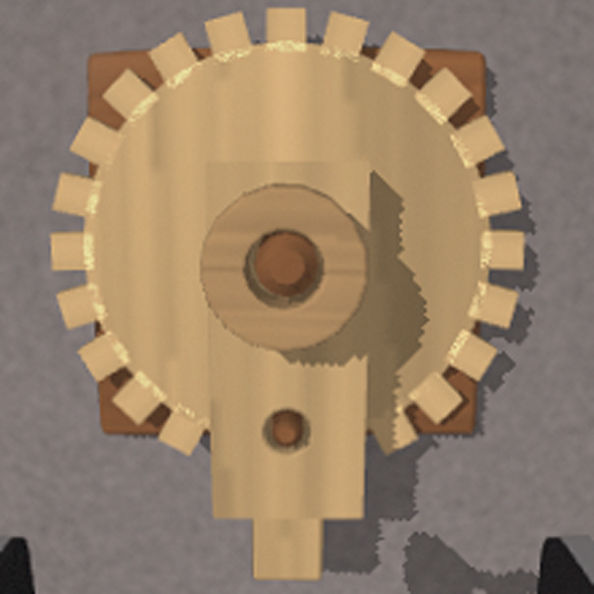

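The collar lies on the crank with the shaft in its hole at (284,265), and the pin is in the small hole at (286,429). Both parts look level and centred, and the gripper is clear, so I'll hand in.

```bash
python3 -c "
from cell import ctrl; print(ctrl.finish_job())"
```

```text
the job is handed in; nothing more can be done
None
```

The plywood crank now lies on the spacers over the shaft and drive pin, with the collar resting on it. I handed the job in at about 21 s; no verdict is reported.

- **Seating:** I lowered both slowly and met no sideways force on the way down. Each stopped at its expected height, the crank with about 15 N upward and the collar with about 9.5 N, before I let go.
- **Last checks:** The last wrist picture shows shaft and pin inside their holes, both parts apparently flat, and the gripper open and well clear. I judged tilt only from that picture and the contact heights.
- **Bystanders:** The glue bottle, sanding block and spring peg were within about 5 mm of where they started. That is the detector's own accuracy.
- **Disagreements:** The detector put the collar's underside at 46 mm from the scene camera and 51 mm from the wrist camera, against a true 50 mm. It put the shaft and bore 2–5 mm away from my own measurements. The detector is only good to about 4 mm, so I relied on the pictures and contact heights.

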